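# Lock the sample frame and hold the hidden hinge-bracket bolt

## Robot

A 6-joint arm with a two-finger parallel gripper is mounted at the origin on the work surface. World frame = base frame: x ahead of the robot, y to its left, z up, the work surface at z = 0. Lengths are in mm, angles in degrees, forces in N, time in s.
With the tool pointing down it reaches from about 300 to 850 mm from the base axis. Payload 5.4 kg.
Tool frame: the origin (TCP) lies on the mounting face of the last link; the fingertips stand 173 mm ahead of it and the grasp point (between the pads) lies 155 mm ahead of it; z points along the fingers, y is the line along which they close (so a half turn about z gives the same grasp; the last joint's range is limited). The gripper opens to 85 mm and grips with 20 to 120 N. Pads are 22 mm wide; open, the fingers measure 114 mm over their backs; the gripper's body (76 mm by 85 mm) begins 54 mm behind the grasp point. The pads swing forward as they close: fully open they stand 13 mm farther back than shut.
Start: joints at [54.081, 9.076, 91.501, -0, 79.423, -12.038], TCP at [232.789, 525.754, 404.699] pointing down, gripper open.
Joint ranges: [-166.64, 166.64], [-54.1, 131.32], [10.49, 154.53], [-73.88, 253.88], [9.74, 151.15], [-171.62, 171.62]. Speed limits (degrees/s): [147.25, 147.25, 180, 180, 180, 180].

## Interface

Orientations are given as a 3x3 rotation matrix whose columns are the frame's x, y, z axes.
In Python, from bench import observe, vision, workorder gives the robot as it stands.
- The arm moves only by the shell command python3 -m inch 'ROWS' [FORCE]. ROWS is JSON, a list of rows, each an object with "linear": the shift along the tool's x, y, z in cm, a list of three; "roll": the turn about the tool's z in rad; "fingers": the finger opening in cm, from 0 to 8.54. In form: [{"linear": [tx, ty, tz], "roll": roll, "fingers": fingers}, ...]. A call has 1 to 5 rows; each row shifts and turns the commanded pose from where the row before left it, along the tool's axes as they then stand; what a row does not reach is not made up. A row lasts 1/8 s, in which the tool goes at most 62.5 mm and 10.7 degrees, less where a joint would pass 70% of its speed; a pose out of reach is approached as far as the arm can. A call is refused whole if a number of a shift passes 6.25 or a number of a turn 0.188, either way. A call with a gripper value outside its range is refused whole. The fingers move at their own pace and stop on an object; FORCE is the grip in N (left out, the last holds). Time passes only in rows, so rows that do not move let the fingers close. It gives the time, the measured TCP pose, the force, the opening and the grip force at its end, in the units of the state.
- observe(): the state, without advancing time (a new reading comes with each control period).
- vision.grab_frame(name): name is "scene" or "top" or "wrist"; returns a dict with "frame" (480x640x3 uint8, red, green, blue), "camera_matrix" (3x3 intrinsics, pixels), "R" (3x3) and "t" (3): a world point X has camera coordinates R X + t. Camera axes: x right, y down, z forward; pixel columns grow to the right and rows downward; lengths in mm; the calibration is good to about 2 mm. A picture is of the moment at which its call begins. There is no depth.
- workorder.job_done(): hands the job in; it is judged then, once.
The state is a dict: "time_s": time; "joints": joint angles; "dq": joint speeds; "joint_efforts": joint torques, N m; "ee_pos": TCP position; "ee_rot": TCP orientation; "force": force on the tool from outside, world axes, zero at the start; "wrist_torque": the same for the moment, N m; "opening": finger opening in mm; "grasp_force": force on a finger pad.
Only numpy, scipy, OpenCV 4.12 (cv2) and the standard library are available. Lean on these libraries where they do the work, as an engineer would, in place of code of your own. Each camera call takes 0.05 s, during which the arm holds its last target. There are 200 camera calls.

## Task

First turn the red turnbutton fully across the shut aluminium frame of the sample jig, against its stop, so that the hinge cannot shift. Then reach down into the gap behind the hinge bracket, grip the brass bolt head between the fingers and stop it from turning while the nut runner on the other side tightens the nut; finish while still holding the bolt head still, do not let go. Keep the frame shut and leave the tins, the orange cap and the cup where they are.

Things in the scene. Friction and masses are not known exactly. Their poses are not given: they have to be found in the camera images.
- jig: Sample jig, fixed on the table: plywood base 310 x 340 x 18 mm carrying a sample board (half amber, half bare), hinged frame, turnbutton, hinge bracket, nut runner. Origin on the table top; the base spans jig x = -110 to +200, y = -170 to +170 mm. Jig x points from the turnbutton (front) level to the bracket and runner (rear), y to the left seen from the front, z up.
- bracket_gap (a point): Middle of the gap's mouth of the hinge bracket, level with its top: jig x = 68, y = 0, z = 90 mm. The bracket is a grey steel U channel open at the top and at both y ends, 140 mm long along jig y; legs at jig x = 40 to 45 and 91 to 96 mm, both 90 mm high above the table; gap 46 mm wide, its floor 23 mm above the table.
- runner (a point): Middle of the top of the orange nut runner behind the bracket, jig x = 165, y = 0, z = 86 mm. It is 52 mm across and lies along jig x, from 120 to 196 mm. Between it and the bracket stands a wooden rail, jig x = 96 to 120 mm, 260 mm long along y, 90 mm high above the table.
- bolt_center (a point): Centre of the brass hexagonal bolt head in the middle of the bracket's gap: jig x = 68, y = 0, z = 60 mm above the table. 20 mm long, 24 mm across flats, 27.7 mm across corners; its axis is level, along jig x. Its top lies about 17 mm below the bracket's top edges; both its sides along jig y are free, so fingers come down on either side and close along jig y.
- bolt: The bolt with its head; origin at the head's centre, x along its axis. The nut runner drags it round jig +x without pause, about 0.2 rad/s with 0.1 N m, unless the head is held. Fingers closing on it along jig y turn it, or let it turn on, until two flats lie against them (up to 2 s); a firm grip (30 N or more) then stops it.
- turnbutton_grip (a point): Middle of the red turnbutton's thumb grip, on its upright pivot: jig x = -70, y = 0, 66.5 mm above the table. The grip is a block 14 mm thick, 40 mm long, from 50 to 78.5 mm above the table, centred on the pivot, in line with the bar. The bar under it is 14 mm wide, 10 mm thick, underside 40 mm above the table; long arm 47 mm, short arm 21 mm from the pivot.
- turnbutton (a joint): Angle of the turnbutton, rad, counter-clockwise from above. At 0 its long arm points to jig -y, beside the frame; at 1.571 (its stop, a quarter turn) the long arm points to jig +x, across the frame. It stays where it is left (friction 0.05 N m). The thumb grip's thickness lies along jig x at 0 and along jig y at 1.571.
- frame (a joint): Opening angle of the aluminium frame, rad: 0 = shut flat over the sample board, as at the start; grows as it lifts about its hinge at the bracket. Frame 80 x 230 mm, top 40 mm above the table, front edge at jig x = -45 mm.
- big_tin: Bystander: yellow-orange tin, 98 mm across, 115 mm high. Origin at its underside.
- green_tin: Bystander: small green tin, 62 mm across, 62 mm high. Origin at its underside.
- yellow_tin: Bystander: small yellow tin, 62 mm across, 62 mm high. Origin at its underside.
- amber_tin: Bystander: small amber tin, 56 mm across, 55 mm high, standing on the left rear of the jig's base. Origin at its underside.
- cap: Bystander: orange tin cap, 44 mm across, 12 mm high, lying on the right rear of the jig's base. Origin at its underside.
- cup: Bystander: white mixing cup, 72 mm across, 100 mm high. Origin at its underside.

How it is judged (in metres and radians):
On the way, in this order (a step that is already met when the one before it is completed fails the run):
1. the turnbutton is turned across the shut frame (value of joint turnbutton above 1.4 rad and value of joint frame below 0.05 rad), for 0.2 s.
2. the fingers grip the bolt head and it no longer turns (contact force between the fingers and bolt above 6 N and distance between the grasp point and bolt_center below 0.022 m and angular speed of bolt below 0.04 rad/s), for 0.5 s.
At the end, for the whole second after the job is handed in: The turnbutton is across the frame (angle above 1.40 rad), the frame is shut (below 0.05 rad), and the robot still grips the bolt head: fingers press on it with more than 6 N, the grasp point is within 22 mm of the head's centre, and the bolt turns slower than 0.04 rad/s (all of step 1 and all of step 2); the arm keeps its last pose, push and grip.
It fails at once if the frame is lifted (value of joint frame above 0.2 rad).
It fails at once if a tin, the cap or the cup is moved by more than 30 mm (distance of any of big_tin, green_tin, yellow_tin, amber_tin, cap, cup from where it was at the start of the episode above 0.03 m).
It also fails if it takes over 51 s, if anything falls off the work surface, if the arm or the gripper's body presses on something with over 40 N, if the wrist force passes 120 N, or if a joint passes its speed limit or range.

## Working session

There is one attempt and no reset: what is moved stays moved. The work goes in short steps, Python scripts to look and compute and a shell command to move; the robot and the scene stay as the last step left them, time stands still between calls to the robot, and variables do not carry over. Pictures are saved under pics/ and viewed, at most 10 in all, crops included, and the job is handed in when it is done.

```bash
mkdir -p pics; python3 - <<'E'
from bench import observe, vision
import cv2,pickle,numpy as np
np.set_printoptions(precision=3,suppress=True)
s=observe();print(s['time_s'],s['ee_pos'],s['ee_rot'],s['opening'])
ims=[]
for n in ['scene','top']:
    f=vision.grab_frame(n);pickle.dump(f,open(n+'.pkl','wb'))
    cv2.imwrite(f'pics/{n}0.png',f['frame'][:,:,::-1]);print(n,f['camera_matrix'],f['R'],f['t'])
E
```

```text
0.0 [232.623 525.534 403.703] [[-0.914  0.405 -0.001]
 [ 0.405  0.914 -0.002]
 [ 0.    -0.002 -1.   ]] 85.38745011806262
scene [[521.522   0.    317.09 ]
 [  0.    521.522 245.036]
 [  0.      0.      1.   ]] [[ 0.607  0.794  0.004]
 [ 0.483 -0.365 -0.796]
 [-0.631  0.486 -0.605]] [-367.953 -219.968 1592.271]
top [[620.998   0.    325.357]
 [  0.    620.998 236.249]
 [  0.      0.      1.   ]] [[-0.024 -1.     0.012]
 [-0.981  0.021 -0.194]
 [ 0.193 -0.016 -0.981]] [  14.02   603.805 1361.472]
```

View pics/top0.png

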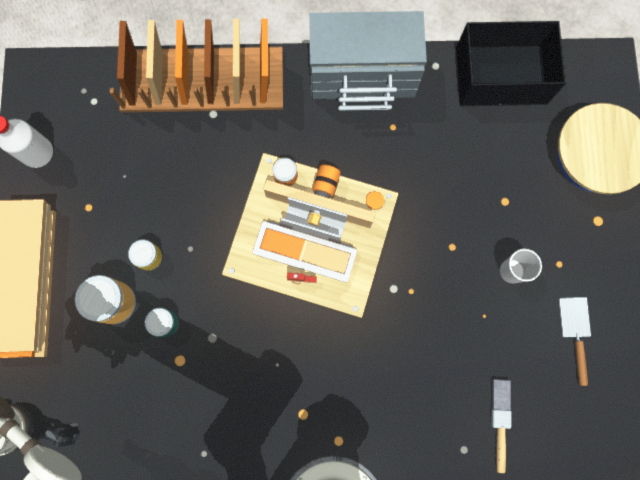

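View pics/scene0.png

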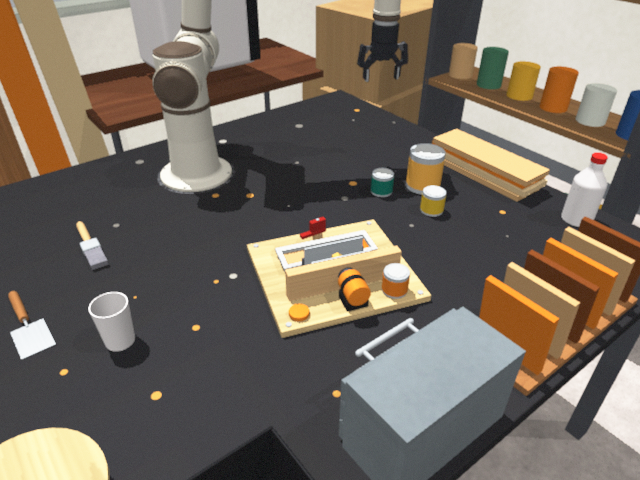

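The top view shows the jig at about (310,235), with base corners near (262,154), (397,192), (362,316) and (223,273). The red turnbutton is at (301,276) and the bolt at (314,217). In the scene view the tins and cup stand away from the jig, except the amber tin and the cap, which are on its rear part.

```bash
cat > h.py <<'E'
import numpy as np,cv2,pickle
np.set_printoptions(precision=3,suppress=True)
def ray(f,uv,z):
    K,R,t=[np.array(f[k]) for k in('camera_matrix','R','t')]
    uv=np.atleast_2d(uv).astype(float)
    d=np.c_[uv,np.ones(len(uv))]@np.linalg.inv(K).T@R; c=-R.T@t
    return c+d*((z-c[2])/d[:,2])[:,None]
def proj(f,X):
    K,R,t=[np.array(f[k]) for k in('camera_matrix','R','t')]
    p=(np.atleast_2d(X)@R.T+t)@K.T; return p[:,:2]/p[:,2:]
def hsv(f): return cv2.cvtColor(f['frame'],cv2.COLOR_RGB2HSV)
def big(m):
    c,_=cv2.findContours(m.astype(np.uint8),cv2.RETR_EXTERNAL,cv2.CHAIN_APPROX_NONE)
    return max(c,key=cv2.contourArea)[:,0]
E
python3 - <<'E'
from h import *
f=pickle.load(open('top.pkl','rb'));H=hsv(f)
m=np.zeros((480,640),bool);m[140:330,210:410]=True
c=big(m&(H[...,2]>90)&(H[...,1]>40))
P=ray(f,c,18)[:,:2].astype(np.float32)
r=cv2.minAreaRect(P);print(r);print(cv2.boxPoints(r))
h,s,v=[H[...,i].astype(int) for i in range(3)]
red=m&((h<4)|(h>172))&(s>170)&(v>70); red[:255]=0
c=big(red);print(len(c),c.min(0),c.max(0),cv2.minAreaRect(c))
b=cv2.boxPoints(cv2.minAreaRect(P))
# jig frame: rear = larger x
ctr=np.array(r[0]); 
e=[(b[1]-b[0]),(b[2]-b[1])]
sh=min(e,key=np.linalg.norm); jx=sh/np.linalg.norm(sh); jx*=np.sign(jx[0]); jy=np.array([-jx[1],jx[0]])
o=ctr-45*jx; print('origin',o,'yaw',np.degrees(np.arctan2(jx[1],jx[0])))
for n,p in dict(grip=(-70,0,78),bolt=(68,0,72)).items():
    print(n,o+p[0]*jx+p[1]*jy, proj(f,np.r_[o+p[0]*jx+p[1]*jy,p[2]]))
cv2.imwrite('pics/crop.png',cv2.resize(f['frame'][145:325,215:405,::-1],None,fx=4,fy=4,interpolation=cv2.INTER_CUBIC)[:600])
E
```

```text
((625.8399047851562, 32.12969970703125), (345.459228515625, 336.82269287109375), 71.7354736328125)
[[ 411.779  -79.117]
 [ 731.632 -184.679]
 [ 839.901  143.376]
 [ 520.047  248.938]]
16 [306 277] [314 280] ((310.050048828125, 277.85003662109375), (8.221921920776367, 2.8460497856140137), 18.434947967529297)
origin [583.107  46.233] yaw -18.264528
grip [516.634  68.171] [[296.002 273.671]]
bolt [647.681  24.921] [[314.241 216.554]]
```

View pics/crop.png

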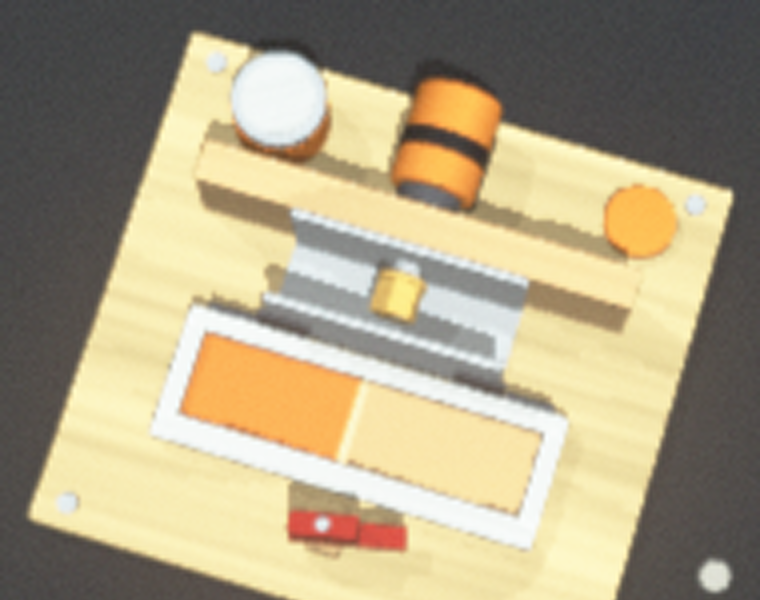

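The crop shows the pivot dot at (321,523) in the crop, about (295,276) in the full picture. The bar is already turned about 10° counter-clockwise from jig -y. The base outline was spoilt by the tin, so I'll refit from the corners.

```bash
python3 - <<'E'
from h import *
f=pickle.load(open('top.pkl','rb'))
c=np.array([[28,518],[193,32],[733,190]])/4+[215,145]-.4
P=ray(f,np.r_[c,[[362,316]]],18)[:,:2]
J=np.array([[-110,170],[200,170],[200,-170],[-110,-170.]])
U,S,V=np.linalg.svd((J-J.mean(0)).T@(P-P.mean(0)));R=(U@V).T
o=P.mean(0)-R@J.mean(0);yaw=np.degrees(np.arctan2(R[1,0],R[0,0]))
print(o,yaw,(P-(J@R.T+o)))
for p in [(-70,0,78.5),(68,0,60),(68,0,90)]:
    w=R@p[:2]+o;print(p,w,proj(f,np.r_[w,p[2]]))
cr=lambda u,v:np.array([u,v])/4+[215,145]-.4
print('pivot by dot',ray(f,cr(321,523),78.5))
a=ray(f,[cr(290,512),cr(358,517)],78.5);d=a[1]-a[0];print('grip dir',np.degrees(np.arctan2(d[1],d[0])),np.linalg.norm(d),'at0 would be',yaw-90)
E
```

```text
[579.272  47.121] -18.09671004575327 [[ 0.086 -0.113]
 [-1.025 -0.695]
 [-0.653  0.503]
 [ 1.592  0.305]]
(-70, 0, 78.5) [512.735  68.864] [[295.708 275.386]]
(68, 0, 60) [643.909  25.999] [[313.835 219.338]]
(68, 0, 90) [643.909  25.999] [[313.75 216.4 ]]
pivot by dot [[512.858  70.771  78.5  ]]
grip dir -95.49759659958087 37.97700034010436 at0 would be -108.09671004575327
```

```bash
python3 -m inch '[{"linear":[-4.4,-3.0,0.5],"roll":0,"fingers":6},{"linear":[-4.4,-3.0,0.5],"roll":0,"fingers":6},{"linear":[-4.4,-3.0,0.5],"roll":0,"fingers":6},{"linear":[-4.4,-3.0,0.5],"roll":0,"fingers":6},{"linear":[-4.4,-3.0,0.5],"roll":0,"fingers":6}]' 40
python3 -m inch '[{"linear":[-4.4,-3.0,0.5],"roll":0,"fingers":6},{"linear":[-4.4,-3.0,0.5],"roll":0,"fingers":6},{"linear":[-4.4,-3.0,0.5],"roll":0,"fingers":6},{"linear":[-4.4,-3.0,0.5],"roll":0,"fingers":6},{"linear":[-4.4,-3.0,0.5],"roll":0,"fingers":6}]'
python3 -m inch '[{"linear":[0,0,0.5],"roll":0.18,"fingers":6},{"linear":[0,0,0.5],"roll":0.18,"fingers":6},{"linear":[0,0,0.5],"roll":0.18,"fingers":6},{"linear":[0,0,0.5],"roll":0.18,"fingers":6},{"linear":[0,0,0.5],"roll":0.18,"fingers":6}]'
python3 -m inch '[{"linear":[0,0,0.5],"roll":0.18,"fingers":6},{"linear":[0,0,0.5],"roll":0.17,"fingers":6},{"linear":[0,0,0],"roll":0,"fingers":6},{"linear":[0,0,0],"roll":0,"fingers":6}]'
python3 - <<'E'
from h import *
from bench import observe,vision
s=observe();print(s['time_s'],s['joints'],s['ee_pos'],s['ee_rot'],s['opening'])
f=vision.grab_frame('wrist');pickle.dump(f,open('w1.pkl','wb'));cv2.imwrite('pics/w1.png',f['frame'][:,:,::-1])
R=np.array([[np.cos(a:=np.radians(-18.1)),-np.sin(a)],[np.sin(a),np.cos(a)]])
print(proj(f,[np.r_[R@p[:2]+[579.3,47.1],p[2]] for p in [(-70,0,78.5),(68,0,72)]]))
E
```

```text
time_s: 0.72
ee_pos: [373.7, 297.9, 379.2]
ee_rot: [[-0.914, 0.405, -0.0], [0.405, 0.914, -0.0], [0.0, -0.0, -1.0]]
force: [0.9, 0.3, -0.2]
opening: 59.6
grasp_force: 0.0
time_s: 1.35
ee_pos: [514.2, 71.7, 354.2]
ee_rot: [[-0.914, 0.405, -0.0], [0.405, 0.914, 0.0], [0.001, 0.0, -1.0]]
force: [0.4, 0.4, 0.0]
opening: 60.1
grasp_force: 0.0
time_s: 1.98
ee_pos: [513.4, 73.3, 329.0]
ee_rot: [[-0.245, 0.969, -0.001], [0.969, 0.245, 0.0], [0.0, -0.001, -1.0]]
force: [0.1, 0.2, 0.7]
opening: 59.8
grasp_force: 0.0
time_s: 2.48
ee_pos: [513.6, 73.3, 319.7]
ee_rot: [[0.093, 0.996, -0.0], [0.996, -0.093, 0.0], [-0.0, -0.0, -1.0]]
force: [0.2, 0.6, -0.2]
opening: 59.6
grasp_force: 0.0
2.475 [ -5.238   5.529 105.429  -0.001  69.052   0.103] [513.637  73.313 319.698] [[ 0.093  0.996 -0.   ]
 [ 0.996 -0.093  0.   ]
 [-0.    -0.    -1.   ]] 59.64704081836144
[[319.179 253.843]
 [519.24  293.472]]
```

View pics/w1.png

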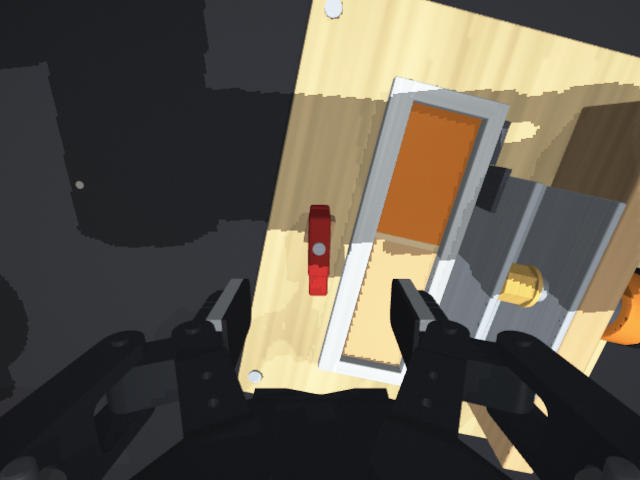

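The wrist view shows the pivot dot at (319,249), the bar in line with the finger gap, and the bolt head near (520,285). The frame's left edge runs from (398,77) to (320,365).

```bash
python3 - <<'E'
from h import *
f=pickle.load(open('w1.pkl','rb'))
an=lambda a:np.degrees(np.arctan2(*(a[0]-a[1])[1::-1]))
print('pivot',ray(f,[319,249],78.5))
print('screws',ray(f,[[333,8],[255,377]],18),an(ray(f,[[333,8],[255,377]],18)))
print('frame edge',an(ray(f,[[398,77],[320,365]],40)),'bracket edge',an(ray(f,[[545,183],[490,335]],90)))
print('grip',an(ray(f,[[309.5,207],[308.5,266]],78.5)),an(ray(f,[[329.5,207],[330,266]],78.5)))
h,s,v=cv2.split(hsv(f).astype(int)) if 0 else [hsv(f)[...,i].astype(int) for i in range(3)]
m=(h>18)&(h<30)&(s>120)&(v>120); z=np.zeros_like(m);z[255:315,495:550]=1
c=big(m&z);print('brass',c.min(0),c.max(0),ray(f,[[(c[:,0].min()+c[:,0].max())/2,(c[:,1].min()+c[:,1].max())/2]],70))
E
```

```text
pivot [[512.955  72.06   78.5  ]]
screws [[536.689 222.968  18.   ]
 [441.974 -63.112  18.   ]] 71.68141352653582
frame edge 71.45829224720705 bracket edge 73.74814045459014
grip 83.21324889685955 85.5122652866894
brass [498 264] [541 306] [[644.902  31.187  70.   ]]
```

```bash
python3 -m inch '[{"linear":[-0.17,-0.06,2.5],"roll":0,"fingers":5},{"linear":[0,0,2.5],"roll":0,"fingers":5},{"linear":[0,0,2.5],"roll":0,"fingers":5},{"linear":[0,0,1.9],"roll":0,"fingers":5},{"linear":[0,0,0],"roll":0,"fingers":4}]'
python3 -m inch '[{"linear":[0,0,0],"roll":0,"fingers":0.5},{"linear":[0,0,0],"roll":0,"fingers":0.5},{"linear":[0,0,0],"roll":0,"fingers":0.5},{"linear":[0,0,0],"roll":0,"fingers":0.5},{"linear":[0,0,0],"roll":0,"fingers":0.5}]' 40
```

```text
time_s: 3.15
ee_pos: [512.2, 71.7, 224.4]
ee_rot: [[0.095, 0.996, -0.003], [0.996, -0.095, 0.0], [-0.0, -0.003, -1.0]]
force: [0.5, -0.2, -0.2]
opening: 39.8
grasp_force: 0.0
time_s: 3.78
ee_pos: [512.8, 71.7, 227.0]
ee_rot: [[0.095, 0.995, -0.001], [0.995, -0.095, -0.0], [-0.0, -0.001, -1.0]]
force: [-5.4, 0.5, 5.2]
opening: 13.5
grasp_force: 40.2
```

```bash
python3 -m inch '[{"linear":[0,0,0],"roll":-0.13,"fingers":0.5},{"linear":[0,0,0],"roll":-0.13,"fingers":0.5},{"linear":[0,0,0],"roll":-0.13,"fingers":0.5},{"linear":[0,0,0],"roll":-0.13,"fingers":0.5},{"linear":[0,0,0],"roll":-0.13,"fingers":0.5}]'
python3 -m inch '[{"linear":[0,0,0],"roll":-0.13,"fingers":0.5},{"linear":[0,0,0],"roll":-0.13,"fingers":0.5},{"linear":[0,0,0],"roll":-0.13,"fingers":0.5},{"linear":[0,0,0],"roll":-0.13,"fingers":0.5},{"linear":[0,0,0],"roll":-0.13,"fingers":0.5}]'
python3 -m inch '[{"linear":[0,0,0],"roll":-0.02,"fingers":0.5},{"linear":[0,0,0],"roll":0,"fingers":0.5}]'
python3 -c "
from bench import observe
s=observe();print(s['wrist_torque'],s['joints'])"
```

```text
time_s: 4.4
ee_pos: [513.0, 71.8, 227.1]
ee_rot: [[-0.53, 0.848, 0.0], [0.848, 0.53, 0.0], [-0.0, 0.0, -1.0]]
force: [-4.0, 0.4, 3.8]
opening: 13.3
grasp_force: 39.9
time_s: 5.03
ee_pos: [513.2, 72.0, 227.0]
ee_rot: [[-0.935, 0.355, 0.001], [0.355, 0.935, 0.001], [-0.001, 0.001, -1.0]]
force: [-2.8, 2.0, 3.3]
opening: 13.1
grasp_force: 39.8
time_s: 5.28
ee_pos: [513.2, 72.0, 227.0]
ee_rot: [[-0.94, 0.341, 0.001], [0.341, 0.94, 0.001], [-0.0, 0.001, -1.0]]
force: [-3.4, 3.5, 6.6]
opening: 13.1
grasp_force: 40.3
[0.52356609 0.57523961 0.07046583] [-5.40091725e+00  1.32410357e+01  1.08612150e+02  5.75671388e-02
  5.81052672e+01 -7.54660280e+01]
```

```bash
python3 -m inch '[{"linear":[0,0,0],"roll":-0.02,"fingers":0.5},{"linear":[0,0,0],"roll":-0.02,"fingers":0.5},{"linear":[0,0,0],"roll":0,"fingers":0.5}]'
python3 -c "
from bench import observe
s=observe();print(s['wrist_torque'])"
```

```text
time_s: 5.65
ee_pos: [513.2, 72.0, 227.0]
ee_rot: [[-0.952, 0.305, 0.001], [0.305, 0.952, 0.001], [-0.0, 0.001, -1.0]]
force: [-4.1, 3.7, 7.1]
opening: 13.2
grasp_force: 40.4
[ 0.56022909  0.52969874 -0.28376827]
```

```bash
python3 -m inch '[{"linear":[0,0,0],"roll":0,"fingers":5},{"linear":[0,0,0],"roll":0,"fingers":5},{"linear":[0,0,0],"roll":0,"fingers":5},{"linear":[0,0,-2.5],"roll":0,"fingers":6},{"linear":[0,0,-3.5],"roll":0,"fingers":6}]'
python3 -m inch '[{"linear":[-3.45,0,-3],"roll":0,"fingers":6},{"linear":[-3.45,0,0],"roll":0,"fingers":6},{"linear":[-3.45,0,0],"roll":0,"fingers":6},{"linear":[-3.45,0,0],"roll":0,"fingers":6},{"linear":[0,0,0],"roll":0,"fingers":6}]'
python3 -m inch '[{"linear":[0,0,0],"roll":0,"fingers":6},{"linear":[0,0,0],"roll":0,"fingers":6}]'
python3 - <<'E'
from h import *
from bench import observe,vision
s=observe();print(s['time_s'],s['ee_pos'])
f=vision.grab_frame('wrist');pickle.dump(f,open('w2.pkl','wb'));cv2.imwrite('pics/w2.png',f['frame'][:,:,::-1])
t=vision.grab_frame('top');pickle.dump(t,open('t2.pkl','wb'))
print(proj(f,[[644.2,28,72],[644.2,28,60]]))
E
```

```text
time_s: 6.28
ee_pos: [512.4, 71.6, 285.3]
ee_rot: [[-0.953, 0.302, -0.003], [0.302, 0.953, 0.0], [0.003, -0.001, -1.0]]
force: [0.1, -0.2, 0.3]
opening: 60.1
grasp_force: 0.0
time_s: 6.9
ee_pos: [645.7, 29.0, 315.3]
ee_rot: [[-0.953, 0.303, 0.0], [0.303, 0.953, -0.0], [-0.001, -0.0, -1.0]]
force: [-0.3, -0.0, -0.2]
opening: 59.9
grasp_force: 0.0
time_s: 7.15
ee_pos: [643.7, 30.5, 315.6]
ee_rot: [[-0.953, 0.302, -0.001], [0.302, 0.953, 0.0], [0.001, -0.0, -1.0]]
force: [0.2, 0.8, -0.6]
opening: 60.0
grasp_force: 0.0
7.15 [643.701  30.461 315.621]
[[316.253 247.067]
 [316.434 241.553]]
```

View pics/w2.png

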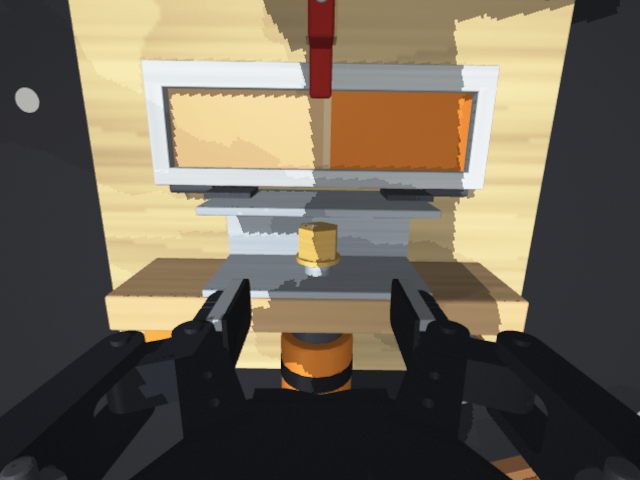

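The wrist view shows the turnbutton bar lying across the frame at (320,60). The bolt head is at about (318,242), the front leg's top edge near row 213, and the rail's front top edge at row 296. Casting rays on these gives the jig position.

```bash
python3 - <<'E'
from h import *
f=pickle.load(open('w2.pkl','rb'))
a=np.radians(-18.2);jx=np.array([np.cos(a),np.sin(a)]);jy=np.array([-jx[1],jx[0]])
T=np.array([643.7,30.46])
g=cv2.cvtColor(f['frame'],cv2.COLOR_RGB2GRAY).astype(int)
print(list(zip(range(196,222),g[196:222,260:290].mean(1).astype(int))))
print(list(zip(range(284,302),g[284:302,350:380].mean(1).astype(int))))
def rel(uv,z): d=ray(f,uv,z)[0,:2]-T; return d@jx,d@jy
for n,uv,z in [('front leg inner x45',(318,214),90),('rail x96',(318,296),90),('rail x120',(318,330),90),('pivot x-70',(321,0),78.5),
  ('braL',(197,212),90),('braR',(440,214),90),('braRearL',(205,293),90),('braRearR',(430,293),90),('headL',(299,242),60),('headR',(337,242),60),('tip end bar',(320,97),45)]:
    print(n,np.array(rel(uv,z)))
for u in [(197,212),(440,214)],[(205,293),(430,293)]:
    d=np.diff(ray(f,u,90),axis=0)[0];print(np.degrees(np.arctan2(d[1],d[0])))
E
```

```text
[(196, np.int64(121)), (197, np.int64(120)), (198, np.int64(119)), (199, np.int64(119)), (200, np.int64(118)), (201, np.int64(118)), (202, np.int64(118)), (203, np.int64(119)), (204, np.int64(119)), (205, np.int64(120)), (206, np.int64(119)), (207, np.int64(132)), (208, np.int64(174)), (209, np.int64(208)), (210, np.int64(215)), (211, np.int64(211)), (212, np.int64(210)), (213, np.int64(209)), (214, np.int64(207)), (215, np.int64(185)), (216, np.int64(133)), (217, np.int64(125)), (218, np.int64(124)), (219, np.int64(124)), (220, np.int64(123)), (221, np.int64(123))]
[(284, np.int64(78)), (285, np.int64(77)), (286, np.int64(78)), (287, np.int64(79)), (288, np.int64(77)), (289, np.int64(76)), (290, np.int64(76)), (291, np.int64(82)), (292, np.int64(101)), (293, np.int64(125)), (294, np.int64(137)), (295, np.int64(136)), (296, np.int64(136)), (297, np.int64(135)), (298, np.int64(128)), (299, np.int64(108)), (300, np.int64(107)), (301, np.int64(118))]
front leg inner x45 [-24.268  -1.206]
rail x96 [26.541 -0.743]
rail x120 [49.694 -0.533]
pivot x-70 [-134.49    -0.725]
braL [-24.699 -69.72 ]
braR [-25.003  68.009]
braRearL [ 25.272 -69.022]
braRearR [23.856 66.933]
headL [  1.679 -13.843]
headR [ 1.411 11.584]
tip end bar [-90.921  -0.771]
71.92644922311679
72.39690706010575
```

```bash
python3 -m inch '[{"linear":[0,-0.1,2],"roll":0,"fingers":6},{"linear":[0,0,2],"roll":0,"fingers":6},{"linear":[0,0,2],"roll":0,"fingers":6},{"linear":[0,0,2],"roll":0,"fingers":6},{"linear":[0,0,2],"roll":0,"fingers":6}]'
python3 -m inch '[{"linear":[0,0,0],"roll":0,"fingers":5},{"linear":[0,0,0],"roll":0,"fingers":4},{"linear":[0,0,0],"roll":0,"fingers":3},{"linear":[0,0,0],"roll":0,"fingers":1.5},{"linear":[0,0,0],"roll":0,"fingers":1.5}]' 60
```

```text
time_s: 7.88
ee_pos: [644.0, 29.1, 214.0]
ee_rot: [[-0.953, 0.302, -0.001], [0.302, 0.953, 0.0], [0.001, -0.0, -1.0]]
force: [0.5, 0.9, 0.4]
opening: 59.5
grasp_force: 0.0
time_s: 8.5
ee_pos: [644.6, 28.5, 217.1]
ee_rot: [[-0.953, 0.302, 0.002], [0.302, 0.953, -0.001], [-0.002, -0.001, -1.0]]
force: [-2.5, -3.7, 5.5]
opening: 25.8
grasp_force: 58.6
```

```bash
for i in 1 2 3 4 5 6; do python3 -m inch '[{"linear":[0,0,0],"roll":0,"fingers":1.5},{"linear":[0,0,0],"roll":0,"fingers":1.5},{"linear":[0,0,0],"roll":0,"fingers":1.5},{"linear":[0,0,0],"roll":0,"fingers":1.5}]' | grep -E 'time|open|gras|force'; done
python3 - <<'E'
from h import *
from bench import observe,vision
s=observe();print(s['ee_pos'],s['wrist_torque'])
f=vision.grab_frame('wrist')
cv2.imwrite('pics/w3.png',f['frame'][:,:,::-1])
E
```

```text
time_s: 9.0
force: [-2.7, -4.3, 5.4]
opening: 25.6
grasp_force: 58.6
time_s: 9.5
force: [-2.5, -3.2, 5.9]
opening: 25.9
grasp_force: 58.6
time_s: 10.0
force: [-2.0, -3.5, 6.4]
opening: 25.9
grasp_force: 58.6
time_s: 10.5
force: [-2.1, -3.8, 6.3]
opening: 26.0
grasp_force: 58.6
time_s: 11.0
force: [-2.5, -4.1, 6.5]
opening: 26.0
grasp_force: 58.6
time_s: 11.5
force: [-2.7, -3.9, 6.2]
opening: 26.3
grasp_force: 58.6
[644.663  28.504 217.136] [-0.536  0.339 -0.054]
```

View pics/w3.png

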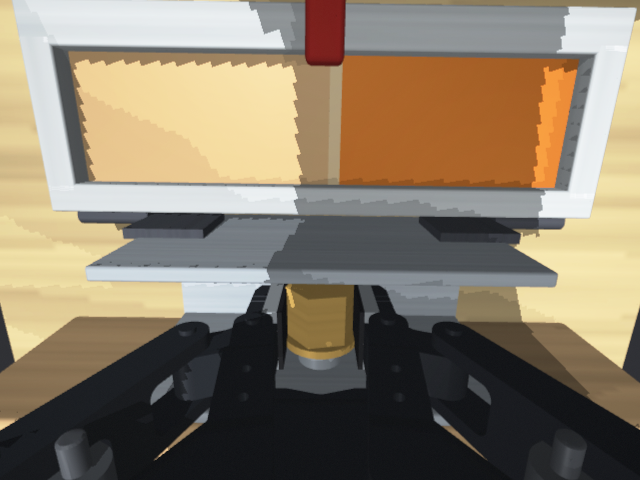

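The wrist view shows the pads on either side of the brass head at (320,320), with the turnbutton across the shut frame. The opening of 26 mm is more than 24 mm and is creeping up, so I'll check whether the head is still turning.

```bash
python3 - <<'E'
from h import *
from bench import observe,vision
def crop(): return vision.grab_frame('wrist')['frame'][275:375,265:375,::-1]
A=crop();o=[]
for i in range(30): o.append(observe()['opening']);B=crop()
print(np.round(o,1),observe()['time_s'],np.abs(A.astype(int)-B).mean())
cv2.imwrite('pics/c1.png',np.hstack([cv2.resize(x,None,fx=3.6,fy=3.6,interpolation=cv2.INTER_CUBIC) for x in(A,B)]))
E
```

```text
[25.9 26.  26.2 26.4 25.6 26.1 26.  26.3 26.1 25.8 25.8 26.2 26.1 26.1
 26.1 26.1 26.1 25.9 25.9 26.2 26.3 26.1 25.9 25.8 26.  26.  25.7 25.8
 25.8 26.1] 13.1 0.619030303030303
```

View pics/c1.png

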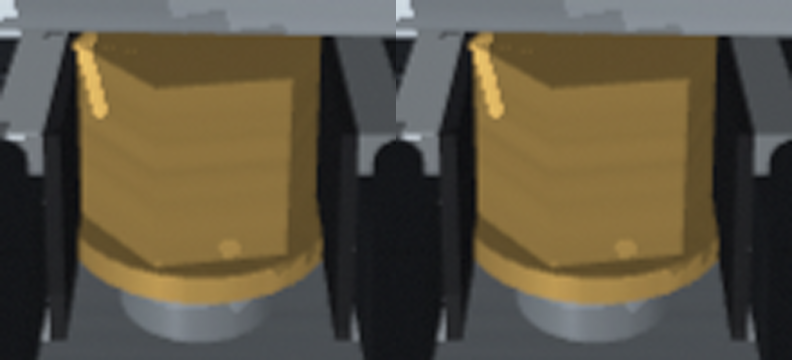

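The head stayed still for 1.5 s: the two crops match (dot at (230,248) in both) and the pad force is 58 N. The turnbutton is across the shut frame, so I'm handing in.

```bash
python3 -c "
from bench import workorder,observe
s=observe();print(s['time_s'],s['grasp_force'],s['opening']);print(workorder.job_done())"
```

```text
13.1 58.6220470815897 25.94199067298295
the job is handed in; nothing more can be done
None
```

I handed the job in at 13.1 s with the turnbutton against its stop across the shut frame and the bolt head held still at about 58 N; the fingers stand 26 mm apart, so they may not lie on two 24 mm flats, and no verdict came back.

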